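# Dispense one specimen puck and nudge it into the viewing circle

## Robot

A 6-joint arm with a two-finger parallel gripper is mounted at the origin on the work surface. World frame = base frame: x ahead of the robot, y to its left, z up, the work surface at z = 0. Lengths are in m, angles in rad, forces in N, time in s.
With the tool pointing down it reaches from about 0.275 to 0.875 m from the base axis. Payload 12.5 kg.
Tool frame: the origin (TCP) lies midway between the tips of the shut fingers; the grasp point (between the pads) lies manip.hold_point_z behind it (manip.hold_point_z is the distance from the TCP to the grasp point, in m); z points along the fingers, x is the direction in which the jaws open and shut, and the axes are right-handed (so a half turn about z gives the same grasp; the last joint's range is limited). The gripper opens to 85 mm and grips with 20 to 120 N. Pads are 22 mm wide; open, the fingers measure 114 mm over their backs; the gripper's body (76 mm by 85 mm) begins 54 mm behind the grasp point. The pads swing forward as they close: fully open they stand 13 mm farther back than shut.
Start: joints at [-1.254, 0.351, 1.652, -0, 1.139, -0.085], TCP at [0.215, -0.506, 0.231] pointing down, gripper open.
Joint ranges: [-2.75, 2.75], [-0.79, 2.1], [0.01, 2.65], [-1.57, 4.71], [0.07, 3.14], [-2.87, 2.87]. Speed limits (rad/s): [2.22, 2.22, 2.79, 3.14, 3.14, 3.14].

## Interface

Orientations are given as a unit quaternion [x, y, z, w].
In Python, from station import manip, read_camera, calibration, job_done gives the robot as it stands.
- The arm moves only by the tool carry_out, never from a script. Its arguments are lists of equal length, an entry for each row: "xyz": the shift along the world's x, y, z each as a share of 80 cm, from -1 to 1, a list of three; "angular": the turn, a rotation vector about the world's x, y, z each as a share of 30 degrees, from -1 to 1, a list of three. A call has 1 to 10 rows; each row shifts and turns the commanded pose from where the row before left it; what a row does not reach is not made up. A row lasts 1/10 s, in which the tool goes at most 50 mm and 8.59 degrees, less where a joint would pass 70% of its speed; a pose out of reach is approached as far as the arm can. A call with a number of a shift or a turn outside -1 to 1 is refused whole. A call with a gripper value outside its range is refused whole. "grip" is the closure, from 0 (fully open) to 1 (shut), set as the call begins (left out, the last holds). The fingers move at their own pace and stop on an object; "newtons" is the grip in N (left out, the last holds). Time passes only in rows, so rows that do not move let the fingers close. It gives the time, the measured TCP pose, the force and the opening at its end, in the units of the state.
- manip.state(): the state, without advancing time (a new reading comes with each control period).
- read_camera(name): name is "scene" or "top" or "wrist"; returns the picture (384x512x3 uint8, red, green, blue); there is no depth.
- calibration(name): a dict with "camera_matrix" (3x3 intrinsics, pixels), "R" (3x3) and "t" (3): a world point X has camera coordinates R X + t; the wrist camera has in their place "T_tool_cam" (4x4, takes a point from camera to tool coordinates, whose origin is the TCP and whose axes are the tool frame's). Camera axes: x right, y down, z forward; pixel columns grow to the right and rows downward; lengths in m; the calibration is good to about 2 mm. A picture is of the moment at which its call begins: read the wrist's pose just before it. calibration takes no time and is no camera call.
- job_done(): hands the job in, once; it reports no verdict.
The state is a dict: "time_s": time; "qpos": joint angles; "qd": joint speeds; "tau": joint torques, N m; "eef_pos": TCP position; "eef_rot": TCP orientation; "ft_force": force on the tool from outside, world axes, zero at the start; "ft_torque": the same for the moment, N m; "grip_width": finger opening in m.
Only numpy, scipy, OpenCV 4.12 (cv2) and the standard library are available. Lean on these libraries where they do the work, as an engineer would, in place of code of your own. Each camera call takes 0.05 s, during which the arm holds its last target.

## Task

At the microscope bench, press the plunger of the specimen dispenser all the way down once and let it come back up, so that a single puck is ejected onto the white plate. Then, with the fingertips, push that puck along the plate until it lies wholly inside the etched circle (not the square) and leave it there. Do not pick anything up, leave the other pucks in the magazine, and do not disturb the jar, the loupe or the dish.

Things in the scene. Friction and masses are not known exactly. Their poses are not given: they have to be found in the camera images.
- dispenser: Fixed white puck dispenser on the white plate (plate top z = 0.004). Origin: on the plate, on the magazine's axis; own +x = the way pucks come out. Magazine: upright square well, 42 mm outside, 34 mm inside, 40 mm high, open on top, clear front, with three stacked pucks. Behind it (own x -115 to -21 mm, 50 mm wide, 32 mm high) the housing with the plunger. Each full press ejects one puck.
- outlet (a point): Middle of the 16 mm high outlet slot in the magazine's front face, 21 mm ahead of the dispenser's origin, 6 mm above the plate; x axis = the way out. A full press makes a blade (22 mm wide, 10 mm high) shove the lowest puck out along the plate; it stops upright with its centre 54 to 64 mm ahead of this point. The blade goes back as the plunger rises, and the next puck drops down.
- plunger_top (a point): Centre of the top of the plunger's black cap, a disc 34 mm across and 10 mm thick on a 12 mm rod, 62 mm behind the magazine axis (own x = -62 mm), its top 60 mm above the plate at rest. It moves straight down when pressed.
- plunger (a joint): Plunger stroke in m: 0 = up at rest, 0.024 = fully down against its stop. The spring takes about 3 N to start and 8 N when fully down, and lifts the plunger again when let go.
- puck_center (a point): Centre (half-way up) of the lowest puck, the one that will come out: a black plastic disc 30 mm in diameter and 12 mm high, 17 to 35 g, with a small steel square in its top face. It starts in the magazine on the plate, afterwards slides on the plate (centre 6 mm above the plate).
- spare1_center (a point): Centre of the second puck in the magazine, same as the first; it must stay in the magazine.
- spare2_center (a point): Centre of the top puck in the magazine, same as the first; it must stay in the magazine.
- circle: Dark etched circle in the plate, flat, no rim: inside diameter 76 mm, line 3 mm wide. Origin at its centre on the plate's surface. It lies to the left or the right of the dispenser's outlet, 130 to 200 mm from it; this is where the puck has to go.
- square: Dark etched square outline in the plate, 67 mm outside, flat; not for this job. Origin at its centre. On the other side from the circle.
- jar: Bystander: small glass jar with a white lid, 42 mm diameter, 58 mm high, standing loose on the plate. Origin at the centre of its underside.
- loupe: Bystander: black loupe, 40 mm diameter, 48 mm high, standing loose. Origin at the centre of its underside.
- dish: Bystander: white shallow dish, 70 mm diameter, 16 mm high, standing loose, ahead of the outlet beyond where the puck stops. Origin at the centre of its underside.
Things that resemble listed ones, but are neither listed nor needed, are in the scene too. What is shaped like the part that bears spare2_center but orange or yellow is not meant.

How it is judged:
On the way, in this order (a step that is already met when the one before it is completed fails the run):
1. the plunger is pressed fully down and the lowest puck is out of the slot (value of joint plunger above 0.0215 m and x of puck_center in the frame of dispenser above 0.06 m), for 0.05 s.
2. the plunger is let up again, one puck out (value of joint plunger below 0.003 m and x of puck_center in the frame of dispenser above 0.045 m and horizontal distance between each of spare1_center, spare2_center and dispenser below 0.012 m), for 0.2 s.
At the end, for the whole second after the job is handed in: The ejected puck lies flat and at rest on the plate wholly inside the circle (its centre within 24.5 mm of the circle's centre), the plunger is up, and the other two pucks are in the magazine (horizontal distance between puck_center and circle below 0.0245 m and height (world z) of puck_center below 0.013 m and angle between puck_center's own z axis and vertical below 0.1 rad and linear speed of puck below 0.01 m/s and value of joint plunger below 0.003 m and horizontal distance between each of spare1_center, spare2_center and dispenser below 0.012 m); the robot touches nothing.
It fails at once if the ejected puck is lifted off the plate or tipped over (height (world z) of puck_center above 0.024 m or angle between puck_center's own z axis and vertical above 0.6 rad).
It fails at once if another puck leaves the magazine (horizontal distance between any of spare1_center, spare2_center and dispenser above 0.025 m or height (world z) of any of spare1_center, spare2_center above 0.05 m).
It fails at once if the jar is moved, lifted or tipped (distance of jar from where it was at the start of the episode above 0.015 m or angle between jar's own z axis and vertical above 0.3 rad).
It fails at once if the loupe is moved, lifted or tipped (distance of loupe from where it was at the start of the episode above 0.015 m or angle between loupe's own z axis and vertical above 0.3 rad).
It fails at once if the dish is moved, lifted or tipped (distance of dish from where it was at the start of the episode above 0.015 m or angle between dish's own z axis and vertical above 0.3 rad).
It also fails if it takes over 45 s, if anything falls off the work surface, if the arm or the gripper's body presses on something with over 40 N, if the wrist force passes 120 N, or if a joint passes its speed limit or range.

## Working session

There is one attempt and no reset: what is moved stays moved. The work goes in short steps, Python scripts to look and compute and a tool call to move; the robot and the scene stay as the last step left them, time stands still between calls to the robot, and variables do not carry over. Pictures are saved under pics/ and viewed, and the job is handed in when it is done.

Besides the shell and the picture viewer there is one more tool, called as name(argument=value, ...), one argument or row to a line, values as JSON. carry_out: Moves the arm, as the interface text tells. Its arguments: {"type":"object","properties":{"xyz":{"type":"array","items":{"type":"array","items":{"type":"number"}}},"angular":{"type":"array","items":{"type":"array","items":{"type":"number"}}},"grip":{"type":"number"},"newtons":{"type":"number"}},"required":["xyz","angular"]}

```bash
mkdir -p pics; ls; python3 - <<'E'
from station import manip, read_camera, calibration
import cv2
print(manip.state(), manip.hold_point_z)
for n in ("scene","top","wrist"):
    im=read_camera(n); cv2.imwrite(f"pics/{n}0.png",im[:,:,::-1]); print(n,calibration(n))
E
```

```text
pics
{'time_s': 0.0, 'qpos': array([-1.25360521e+00,  3.51265291e-01,  1.65241694e+00,  3.79476068e-05,
        1.13909176e+00, -8.45759877e-02]), 'qd': array([ 1.90946954e-04,  8.27768795e-05, -9.85065904e-04, -4.74427962e-04,
        2.85662586e-03,  3.23546773e-04]), 'tau': array([-1.46063530e-04, -5.06090355e+01, -2.91406810e+01, -9.44479575e-05,
        4.54278721e-03, -3.09159179e-05]), 'eef_pos': array([ 0.2150173 , -0.50587553,  0.23074523]), 'eef_rot': array([ 8.33975487e-01, -5.51801176e-01, -4.52625185e-04, -3.79888803e-04]), 'ft_force': array([ 0.79634098, -0.21552147, -0.58884766]), 'ft_torque': array([ 0.00199769, -0.00422062, -0.04174816]), 'grip_width': 0.08550687087993508} 0.0187
scene {'camera_matrix': array([[372.01863189,   0.        , 250.59603667],
       [  0.        , 372.01863189, 187.55315605],
       [  0.        ,   0.        ,   1.        ]]), 'R': array([[-0.39218546,  0.91977504, -0.01429844],
       [ 0.56376476,  0.2280447 , -0.79382927],
       [-0.72688367, -0.31938925, -0.60797256]]), 't': array([ 0.19425606, -0.22309067,  1.33516036])}
top {'camer
[... 237 characters left out ...]
 [-9.78424026e-01,  3.41277979e-02, -2.03768787e-01],
       [ 2.03659876e-01, -6.67456375e-03, -9.79018950e-01]]), 't': array([0.0188252 , 0.48238166, 0.84305582])}
wrist {'camera_matrix': array([[320.59761659,   0.        , 248.27388649],
       [  0.        , 320.59761659, 190.30750085],
       [  0.        ,   0.        ,   1.        ]]), 'T_tool_cam': array([[ 9.99999790e-01, -6.41659396e-06, -6.48088942e-04,
         5.55783583e-04],
       [ 1.77717009e-04,  9.64339240e-01,  2.64669225e-01,
        -6.60545085e-02],
       [ 6.23279323e-04, -2.64669284e-01,  9.64339039e-01,
        -1.43328032e-01],
       [ 0.00000000e+00,  0.00000000e+00,  0.00000000e+00,
         1.00000000e+00]])}
```

View pics/scene0.png

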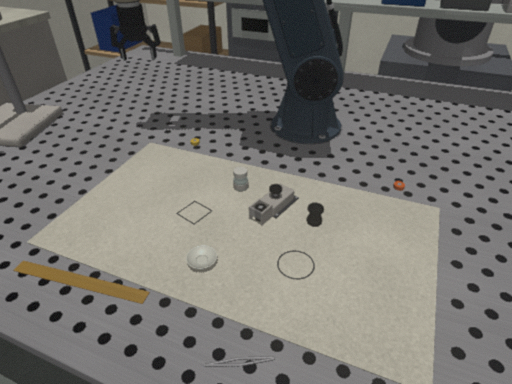

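View pics/top0.png

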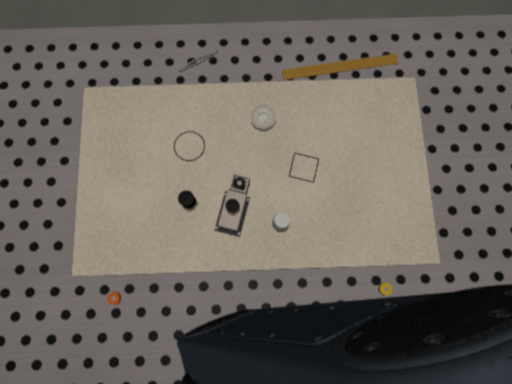

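View pics/wrist0.png

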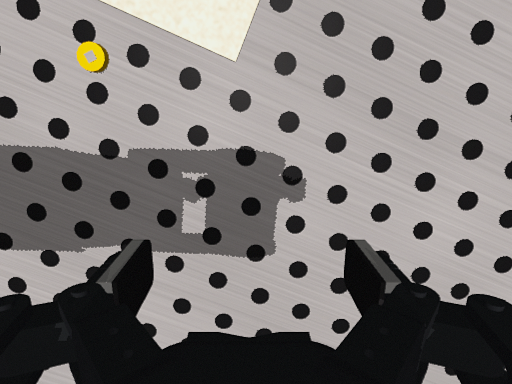

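The scene and top views agree. In the top view the dispenser is at about (235,205) with its cap at (232,206) and magazine at (240,184). The circle is at (189,146), square (304,167), dish (263,118), jar (281,221) and loupe (187,200). The red/orange (114,298) and yellow (386,289) pucks are decoys. Next I'll take measurements.

```bash
cat > h.py <<'E'
import numpy as np, cv2
from station import manip, read_camera, calibration
def ray(name,u,v,z,T=None):
    c=calibration(name);K=c["camera_matrix"]
    d=np.linalg.inv(K)@[u,v,1.]
    if name=="wrist":
        M=T@c["T_tool_cam"]; o=M[:3,3]; d=M[:3,:3]@d
    else:
        o=-c["R"].T@c["t"]; d=c["R"].T@d
    return o+d*(z-o[2])/d[2]
def toolT(s):
    from scipy.spatial.transform import Rotation as R
    T=np.eye(4);T[:3,:3]=R.from_quat(s["eef_rot"]).as_matrix();T[:3,3]=s["eef_pos"];return T
E
python3 - <<'E'
from h import *
im=cv2.imread("pics/top0.png")
cr=im[90:250,150:330]; cv2.imwrite("pics/topcrop.png",cv2.resize(cr,None,fx=4,fy=4,interpolation=cv2.INTER_CUBIC)[:600])
im2=cv2.imread("pics/scene0.png")
cv2.imwrite("pics/scenecrop.png",cv2.resize(im2[150:290,170:350],None,fx=4,fy=4,interpolation=cv2.INTER_CUBIC))
g=cv2.cvtColor(im,cv2.COLOR_BGR2GRAY)
for n,(x0,y0,x1,y1) in dict(circle=(165,122,213,168),square=(283,147,325,188),cap=(222,196,243,217),loupe=(175,186,200,212),mag=(228,172,252,193)).items():
    m=(g[y0:y1,x0:x1]<(110 if n in("circle","square") else 60)).astype(np.uint8)
    cs,_=cv2.findContours(m,cv2.RETR_EXTERNAL,cv2.CHAIN_APPROX_NONE)
    for c in cs:
        if cv2.contourArea(c)>15:
            r=cv2.minAreaRect(c); p=(r[0][0]+x0,r[0][1]+y0)
            z={"cap":.064,"loupe":.052}.get(n,.004)
            print(n,p,r[1:],ray("top",*p,z))
for n,p,z in [("jar",(282,219),.062),("dish",(263,117),.02),]: print(n,ray("top",*p,z))
E
```

```text
circle (189.0, 146.5) ((27.0, 30.0), 90.0) [0.63019856 0.16318472 0.004     ]
cap (232.0, 205.5) ((13.0, 12.0), 90.0) [0.45879965 0.05161073 0.064     ]
loupe (187.04878044128418, 199.56097602844238) ((18.11615753173828, 14.367987632751465), 51.34019470214844) [0.47924782 0.15973267 0.052     ]
mag (238.5, 183.0) ((11.0, 12.0), 0.0) [0.5276719  0.03668015 0.004     ]
jar [ 0.42288617 -0.06483085  0.062     ]
dish [ 0.69866271 -0.03249729  0.02      ]
```

```bash
sleep 0
```

```text
(no output)
```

View pics/topcrop.png

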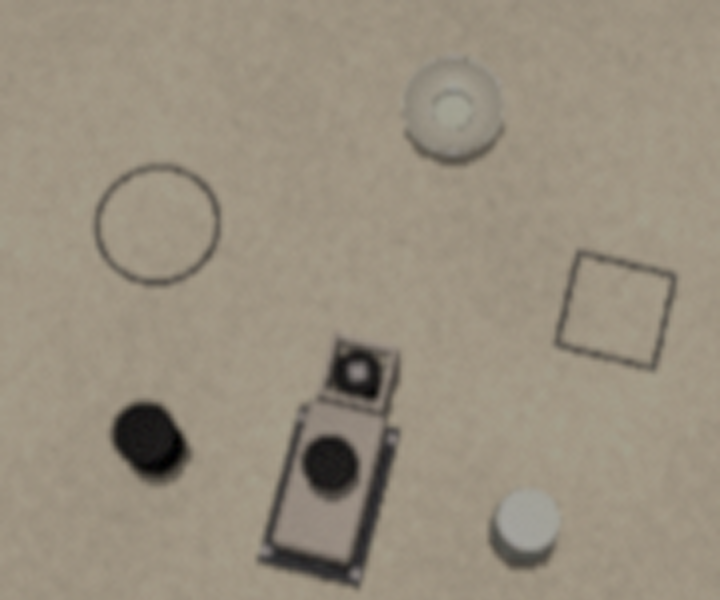

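View pics/scenecrop.png

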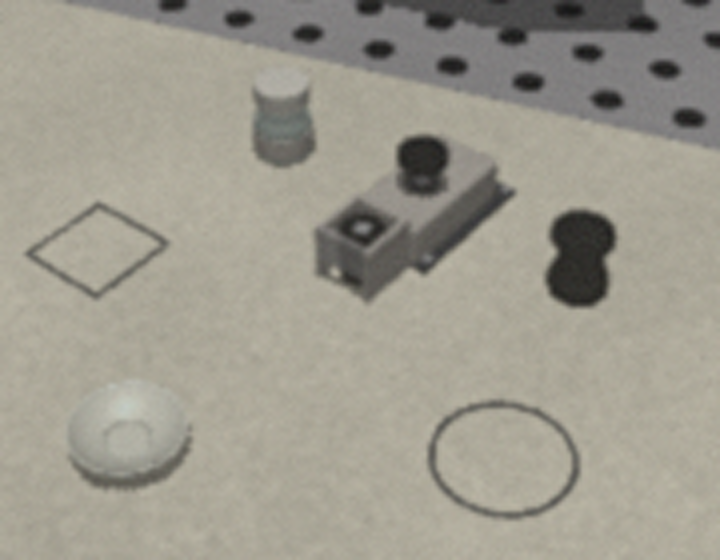

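The crops show: cap (330,465) and open magazine with black puck (357,373) in the top crop, circle (158,224), dish (453,108), jar (526,520), loupe (147,432). The only other black discs are the cap and the loupe, and they're clearly different objects. Candidates: puck in magazine (239,183 top), cap (232,206), loupe (187,199), orange (114,298) and yellow (386,289) decoys.

```bash
python3 - <<'E'
from h import *
t=lambda a,b,z:ray("top",150+a/4-.4,90+b/4-.4,z)
s=lambda a,b,z:ray("scene",170+a/4-.4,150+b/4-.4,z)
print("cap",t(330,465,.064),s(422,150,.064))
print("puck",t(357,373,.040),s(362,228,.040))
a,b=t(337,338,.044),t(398,352,.044);print("front",a,b,(a+b)/2, np.degrees(np.arctan2(*(b-a)[:2])))
for p,q in [((313,402),(273,548)),((385,420),(350,562))]:
    a,b=t(*p,.036),t(*q,.036);print("side",a,b,np.degrees(np.arctan2((a-b)[1],(a-b)[0])))
print("circle",t(158,224,.004),s(504,459,.004))
print("dish",t(453,108,.02),s(128,418,.02))
print("jar",t(527,520,.062),s(282,85,.062))
print("loupe",t(146,430,.052),s(581,235,.052))
E
```

```text
cap [0.45795262 0.05139458 0.064     ] [0.46184381 0.05426812 0.064     ]
puck [0.51914535 0.03468707 0.04      ] [0.52067263 0.03700203 0.04      ]
front [0.54070943 0.04624608 0.044     ] [0.5305281 0.0090797 0.044    ] [0.53561877 0.02766289 0.044     ] -164.68027373632626
side [0.50274539 0.06232517 0.036     ] [0.41351196 0.08829591 0.036     ] -16.227251367676555
side [0.48990233 0.0184637  0.036     ] [0.40345277 0.04218775 0.036     ] -15.345698120991514
circle [0.63266102 0.16292427 0.004     ] [0.63371706 0.16677009 0.004     ]
dish [ 0.69979156 -0.03215117  0.02      ] [ 0.69840291 -0.03127446  0.02      ]
jar [ 0.42152115 -0.0632343   0.062     ] [ 0.42680101 -0.0591129   0.062     ]
loupe [0.48536257 0.16202033 0.052     ] [0.49022926 0.16652006 0.052     ]
```

The dispenser's yaw is about -15.5°, with the cap at about (0.460,0.053), the puck expected to stop near (0.596,0.014), and the circle at (0.633,0.165). I'll approach with tool x at about -14.5°, so that orientation works for both the press and the push.

carry_out(
  xyz=[
    [0.019,0.0436,-0.006],
    [0.019,0.0436,-0.006],
    [0.019,0.0436,-0.006],
    [0.019,0.0436,-0.006],
    [0.019,0.0436,-0.006],
    [0.019,0.0436,-0.006],
    [0.019,0.0436,-0.006],
    [0.019,0.0436,-0.006],
    [0.019,0.0436,-0.006],
    [0.019,0.0436,-0.006],
  ],
  angular=[
    [0,0,0.175],
    [0,0,0.175],
    [0,0,0.175],
    [0,0,0.175],
    [0,0,0.175],
    [0,0,0.175],
    [0,0,0.175],
    [0,0,0.175],
    [0,0,0.175],
    [0,0,0.175],
  ],
  grip=1,
  newtons=30,
)

```text
time_s: 1.15
eef_pos: [0.3674, -0.1559, 0.1832]
eef_rot: [0.992, -0.124, 0.0, 0.0]
ft_force: [-0.1, -1.0, 0.5]
grip_width: -0.0
```

carry_out(
  xyz=[
    [0.0233,0.039,-0.003],
    [0.0233,0.039,-0.003],
    [0.0233,0.039,-0.003],
    [0.0233,0.039,-0.003],
    [0.0233,0.039,-0.003],
    [0,0,0],
    [0,0,0],
  ],
  angular=[
    [0,0,0],
    [0,0,0],
    [0,0,0],
    [0,0,0],
    [0,0,0],
    [0,0,0],
    [0,0,0],
  ],
)

```text
time_s: 1.85
eef_pos: [0.4601, -0.001, 0.1709]
eef_rot: [0.992, -0.125, -0.0, 0.0]
ft_force: [0.4, -0.4, -1.2]
grip_width: 0.0001
```

```bash
python3 - <<'E'
from h import *
s=manip.state(); im=read_camera("wrist"); cv2.imwrite("pics/wrist1.png",im[:,:,::-1])
np.save("T1.npy",toolT(s)); print(s["eef_pos"],s["ft_force"])
E
```

```text
[ 0.46008584 -0.00095974  0.17094906] [ 0.35871516 -0.4424837  -1.20690783]
```

View pics/wrist1.png

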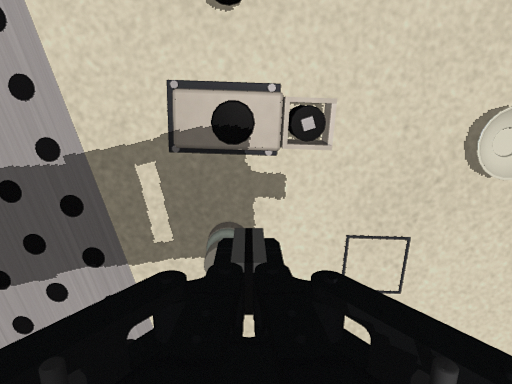

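The wrist view shows the cap at (233,121), the magazine with a steel-squared puck at (308,123), the dish at the right edge (508,143) and the jar partly behind the fingers (225,240), well below them.

```bash
python3 - <<'E'
from h import *
T=np.load("T1.npy"); w=lambda u,v,z:ray("wrist",u,v,z,T)[:2].round(4)
im=cv2.imread("pics/wrist1.png");g=cv2.cvtColor(im,cv2.COLOR_BGR2GRAY)
m=(g[95:148,205:262]<35).astype(np.uint8)
c=max(cv2.findContours(m,cv2.RETR_EXTERNAL,cv2.CHAIN_APPROX_NONE)[0],key=cv2.contourArea)
(u,v),r=cv2.minEnclosingCircle(c);print("cap",u+205,v+95,r,w(u+205,v+95,.064))
print("puck",w(308,123.5,.04))
a,b=w(173.5,84.5,.0),w(271.5,88,.0);print("base screws",a,b,np.degrees(np.arctan2(*(b-a)[::-1])))
a,b=w(174.5,148.5,.0),w(268.5,152.5,.0);print(a,b,np.degrees(np.arctan2(*(b-a)[::-1])))
E
```

```text
cap 232.5 122.0 21.914705276489258 [0.4607 0.0521]
puck [0.5202 0.0341]
base screws [0.4123 0.0961] [0.5001 0.0703] -16.37540718693291
[0.3949 0.0389] [0.4833 0.0121] -16.865594018173017
```

carry_out(
  xyz=[
    [0,0.0334,0],
    [0,0.0334,0],
    [0.0005,0,-0.04],
    [0,0,-0.04],
    [0,0,-0.04],
    [0,0,0],
  ],
  angular=[
    [0,0,0],
    [0,0,0],
    [0,0,0],
    [0,0,0],
    [0,0,0],
    [0,0,0],
  ],
)

```text
time_s: 2.5
eef_pos: [0.4583, 0.0511, 0.0727]
eef_rot: [0.992, -0.127, -0.003, 0.0]
ft_force: [0.0, 0.7, -0.2]
grip_width: -0.0
```

carry_out(
  xyz=[
    [0.0015,0.001,-0.006],
    [0,0,-0.006],
    [0,0,-0.006],
    [0,0,-0.006],
    [0,0,-0.006],
    [0,0,-0.006],
    [0,0,0],
  ],
  angular=[
    [0,0,0],
    [0,0,0],
    [0,0,0],
    [0,0,0],
    [0,0,0],
    [0,0,0],
    [0,0,0],
  ],
)

```text
time_s: 3.2
eef_pos: [0.4628, 0.0527, 0.047]
eef_rot: [0.992, -0.126, 0.001, -0.0]
ft_force: [1.3, -2.3, 5.9]
grip_width: 0.0002
```

carry_out(
  xyz=[
    [0,0,-0.005],
    [0,0,-0.005],
    [0,0,-0.002],
    [0,0,0],
    [0,0,0],
  ],
  angular=[
    [0,0,0],
    [0,0,0],
    [0,0,0],
    [0,0,0],
    [0,0,0],
  ],
)

```text
time_s: 3.7
eef_pos: [0.463, 0.0527, 0.0399]
eef_rot: [0.992, -0.126, 0.001, -0.0]
ft_force: [-12.2, -3.2, 47.3]
grip_width: -0.0001
```

```bash
python3 - <<'E'
from h import *
s=manip.state(); im=read_camera("wrist"); cv2.imwrite("pics/wrist2.png",im[:,:,::-1])
im=read_camera("scene"); cv2.imwrite("pics/scene2.png",cv2.resize(im[150:290,170:350,::-1],None,fx=4,fy=4))
print(s["eef_pos"],s["ft_force"])
E
```

```text
[0.46299708 0.05270274 0.03992989] [-12.18072239  -3.16403379  47.34477162]
```

View pics/scene2.png

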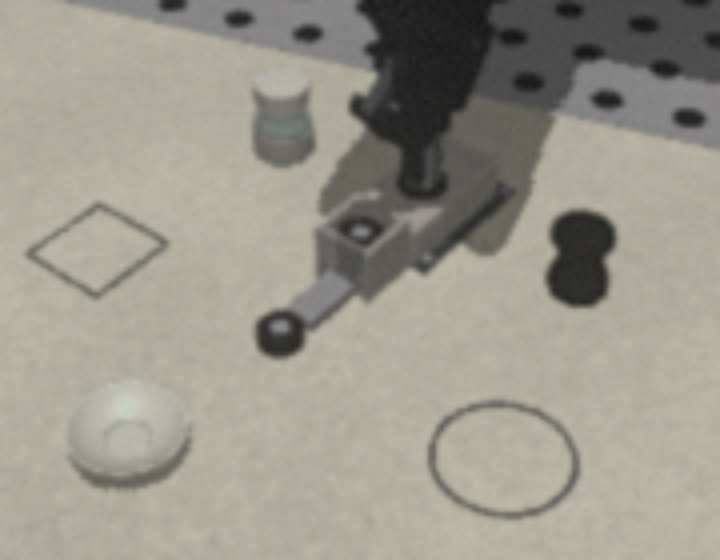

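The plunger is at its stop (47 N, z 0.040). The puck is out ahead of the blade, at scene crop (280,333). Now I'll lift straight up.

carry_out(
  xyz=[
    [0,0,0.008],
    [0,0,0.01],
    [0,0,0.01],
    [0,0,0.015],
    [0,0,0.025],
    [0,0,0.04],
    [0,0,0.04],
    [0,0,0],
    [0,0,0],
  ],
  angular=[
    [0,0,0],
    [0,0,0],
    [0,0,0],
    [0,0,0],
    [0,0,0],
    [0,0,0],
    [0,0,0],
    [0,0,0],
    [0,0,0],
  ],
)

```text
time_s: 4.7
eef_pos: [0.4618, 0.0529, 0.1558]
eef_rot: [0.992, -0.126, 0.0, -0.0]
ft_force: [-0.8, -0.2, -0.1]
grip_width: 0.0002
```

```bash
python3 - <<'E'
from h import *
s=manip.state(); im=read_camera("wrist"); cv2.imwrite("pics/wrist3.png",im[:,:,::-1]);np.save("T3.npy",toolT(s))
im=read_camera("scene"); cv2.imwrite("pics/scene3.png",cv2.resize(im[150:290,170:350,::-1],None,fx=4,fy=4))
im=read_camera("top"); cv2.imwrite("pics/top3.png",im[:,:,::-1])
print(s["eef_pos"],s["ft_force"])
E
```

```text
[0.46181866 0.0529282  0.15578211] [-0.77348936 -0.24391085 -0.12412034]
```

View pics/scene3.png

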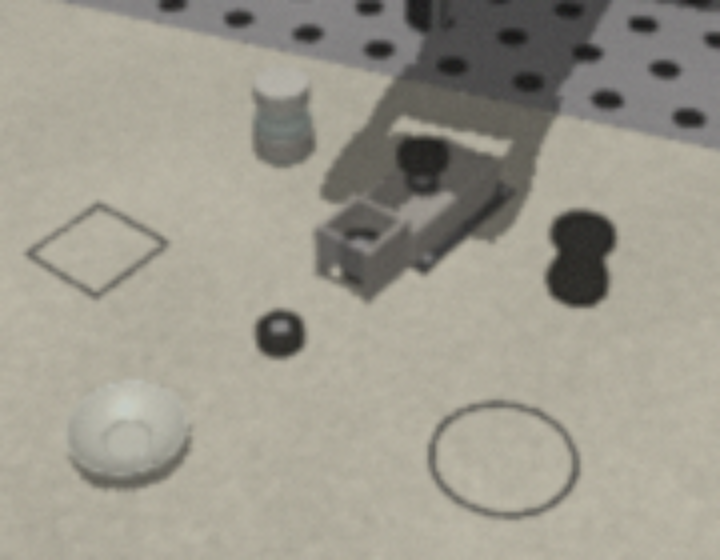

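View pics/wrist3.png

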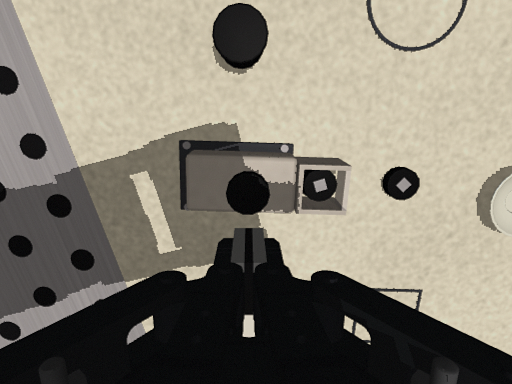

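View pics/top3.png

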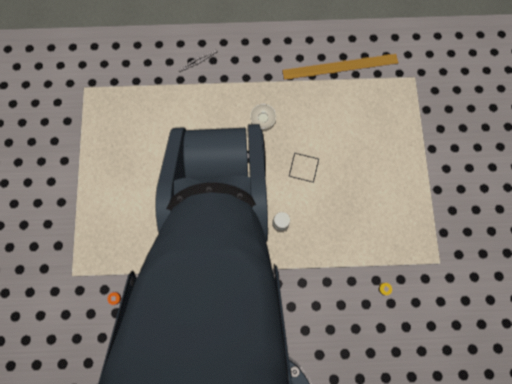

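The plunger is up, the blade is back, the spares are in the magazine, and one puck is on the plate at wrist (401,183). The circle is partly visible at the top, around (417,0).

```bash
python3 - <<'E'
from h import *
T=np.load("T3.npy"); w=lambda u,v,z:ray("wrist",u,v,z,T)[:2].round(4)
im=cv2.imread("pics/wrist3.png");g=cv2.cvtColor(im,cv2.COLOR_BGR2GRAY)
m=(g[155:212,372:430]<60).astype(np.uint8)
c=max(cv2.findContours(m,cv2.RETR_EXTERNAL,cv2.CHAIN_APPROX_NONE)[0],key=cv2.contourArea)
(u,v),r=cv2.minEnclosingCircle(c);print("puck",u+372,v+155,r,w(u+372,v+155,.012),w(404,184.5,.016))
s=lambda a,b,z:ray("scene",170+a/4-.4,150+b/4-.4,z)[:2].round(4)
print("scene puck",s(280,326,.016))
# circle arc
m=(g[0:60,355:480]<100); ys,xs=np.nonzero(m)
P=np.array([w(x+355,y,.004) for x,y in zip(xs,ys)])
A=np.c_[2*P,np.ones(len(P))];q=np.linalg.lstsq(A,(P**2).sum(1),rcond=None)[0];print("circle",q[:2],np.sqrt(q[2]+q[:2]@q[:2]))
E
```

```text
puck 400.2083339691162 182.0 18.235870361328125 [0.5959 0.0134] [0.5973 0.0117]
scene puck [0.5964 0.0149]
circle [0.63254749 0.16343854] 0.03960756213375851
```

carry_out(
  xyz=[
    [0.0308,-0.021,-0.01],
    [0.0308,-0.021,-0.015],
    [0.0308,-0.021,-0.015],
    [0.0308,-0.021,-0.015],
    [0.0308,-0.021,-0.015],
    [0,0,-0.029],
    [0,0,-0.029],
    [0,0,-0.029],
    [0,0,0],
    [0,0,0],
  ],
  angular=[
    [0,0,0],
    [0,0,0],
    [0,0,0],
    [0,0,0],
    [0,0,0],
    [0,0,0],
    [0,0,0],
    [0,0,0],
    [0,0,0],
    [0,0,0],
  ],
  grip=0.76,
)

```text
time_s: 5.85
eef_pos: [0.5847, -0.031, 0.0293]
eef_rot: [0.992, -0.126, -0.001, -0.0]
ft_force: [0.1, 0.2, 0.5]
grip_width: 0.0204
```

```bash
python3 - <<'E'
from h import *
s=manip.state(); im=read_camera("wrist"); cv2.imwrite("pics/wrist4.png",im[:,:,::-1]);np.save("T4.npy",toolT(s))
im=read_camera("scene"); cv2.imwrite("pics/scene4.png",cv2.resize(im[150:290,170:350,::-1],None,fx=4,fy=4))
print(s["eef_pos"],s["ft_force"],s["grip_width"])
E
```

```text
[ 0.58473985 -0.03104427  0.02930835] [0.11492138 0.24366118 0.53179647] 0.020363834993103434
```

View pics/wrist4.png

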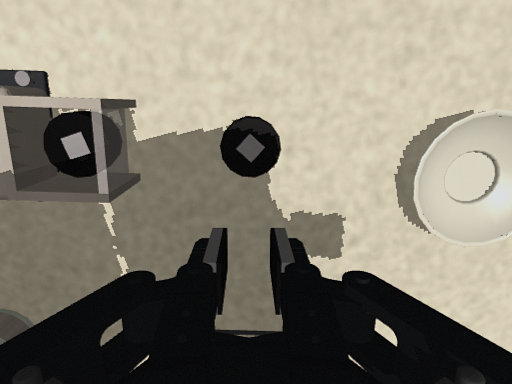

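View pics/scene4.png

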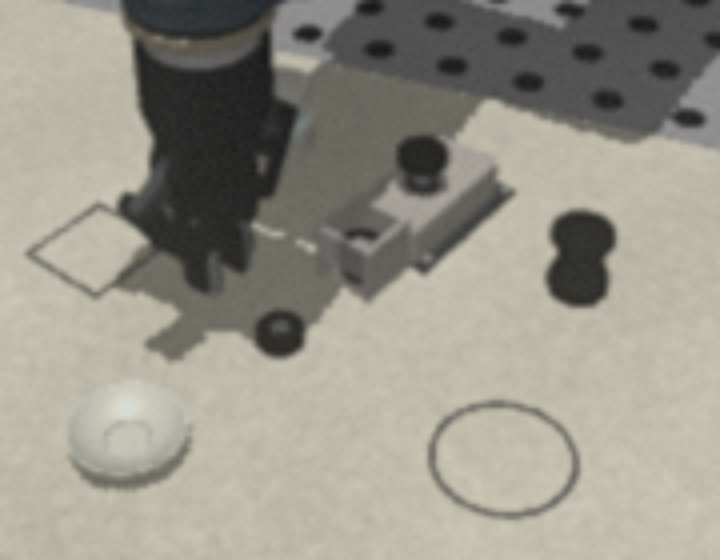

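The puck at wrist (250,147) is centred ahead of the finger gap, and the dish (470,177) and magazine are clear. Lowering.

carry_out(
  xyz=[
    [0,0,-0.013],
    [0,0,-0.012],
    [0,0,0],
  ],
  angular=[
    [0,0,0],
    [0,0,0],
    [0,0,0],
  ],
)

```text
time_s: 6.25
eef_pos: [0.5843, -0.031, 0.0083]
eef_rot: [0.992, -0.126, -0.001, -0.0]
ft_force: [0.3, -0.1, -0.4]
grip_width: 0.0204
```

carry_out(
  xyz=[
    [0.0024,0.0097,0],
    [0.0024,0.0097,0],
    [0.0024,0.0097,0],
    [0.0024,0.0097,0],
    [0.0024,0.0097,0],
    [0.0024,0.0097,0],
    [0.0024,0.0097,0],
    [0.0024,0.0097,0],
    [0.0024,0.0097,0],
    [0.0024,0.0097,0],
  ],
  angular=[
    [0,0,0],
    [0,0,0],
    [0,0,0],
    [0,0,0],
    [0,0,0],
    [0,0,0],
    [0,0,0],
    [0,0,0],
    [0,0,0],
    [0,0,0],
  ],
)

```text
time_s: 7.25
eef_pos: [0.6045, 0.0471, 0.0097]
eef_rot: [0.992, -0.126, 0.0, -0.0]
ft_force: [-0.9, -0.4, 0.2]
grip_width: 0.0205
```

```bash
python3 - <<'E'
from h import *
s=manip.state(); im=read_camera("wrist"); cv2.imwrite("pics/wrist5.png",im[:,:,::-1]);np.save("T5.npy",toolT(s))
print(s["eef_pos"],s["ft_force"],s["grip_width"])
E
```

```text
[0.60447933 0.04708624 0.00969228] [-0.8534082  -0.41702522  0.17349629] 0.020521992483871782
```

View pics/wrist5.png

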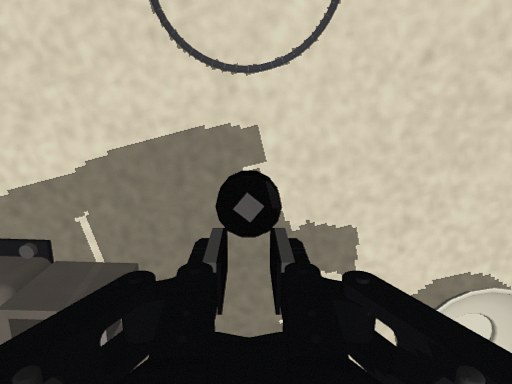

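The puck at (248,204) is nested against both fingertips, and the circle lies straight ahead, centred near (247,0).

```bash
python3 - <<'E'
from h import *
T=np.load("T5.npy"); w=lambda u,v,z:ray("wrist",u,v,z,T)[:2].round(4)
g=cv2.cvtColor(cv2.imread("pics/wrist5.png"),cv2.COLOR_BGR2GRAY)
p=w(248.5,207,.016);print("puck",p)
ys,xs=np.nonzero(g[0:85,130:360]<100)
P=np.array([w(x+130,y,.004) for x,y in zip(xs,ys)])
A=np.c_[2*P,np.ones(len(P))];q=np.linalg.lstsq(A,(P**2).sum(1),rcond=None)[0];print("circle",q[:2],np.sqrt(q[2]+q[:2]@q[:2]),"go",(q[:2]-p)/.8)
E
```

```text
puck [0.6094 0.0671]
circle [0.63242522 0.16344124] 0.039642883886669866 go [0.02878153 0.12042655]
```

carry_out(
  xyz=[
    [0.0024,0.01,0],
    [0.0024,0.01,0],
    [0.0024,0.01,0],
    [0.0024,0.01,0],
    [0.0024,0.01,0],
    [0.0024,0.01,0],
    [0.0024,0.01,0],
    [0.0024,0.01,0],
    [0.0024,0.01,0],
    [0.0018,0.008,0],
  ],
  angular=[
    [0,0,0],
    [0,0,0],
    [0,0,0],
    [0,0,0],
    [0,0,0],
    [0,0,0],
    [0,0,0],
    [0,0,0],
    [0,0,0],
    [0,0,0],
  ],
)

```text
time_s: 8.3
eef_pos: [0.6232, 0.1256, 0.0097]
eef_rot: [0.992, -0.126, 0.0, -0.0]
ft_force: [-0.2, 0.3, 0.3]
grip_width: 0.0205
```

carry_out(
  xyz=[
    [0.0014,0.006,0],
    [0.001,0.005,0],
    [0.001,0.004,0],
    [0.0008,0.003,0],
    [0.0005,0.002,0],
    [0,0,0],
    [0,0,0],
  ],
  angular=[
    [0,0,0],
    [0,0,0],
    [0,0,0],
    [0,0,0],
    [0,0,0],
    [0,0,0],
    [0,0,0],
  ],
)

```text
time_s: 9.0
eef_pos: [0.6268, 0.1408, 0.0097]
eef_rot: [0.992, -0.126, -0.0, 0.0]
ft_force: [-0.6, 0.7, 0.1]
grip_width: 0.0205
```

```bash
python3 - <<'E'
from h import *
s=manip.state(); im=read_camera("wrist"); cv2.imwrite("pics/wrist6.png",im[:,:,::-1]);np.save("T6.npy",toolT(s))
print(s["eef_pos"],s["ft_force"],s["grip_width"])
E
```

```text
[0.62677136 0.14079364 0.00968102] [-0.551589    0.70629603  0.11812678] 0.020492044079616765
```

View pics/wrist6.png

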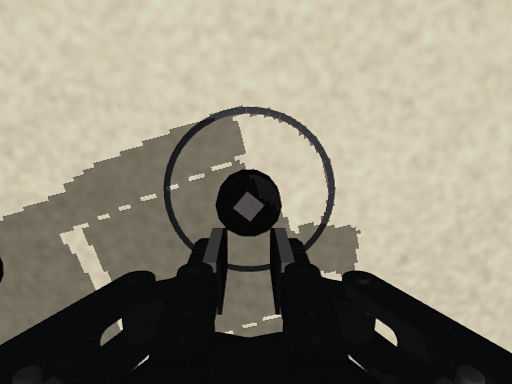

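The puck is well inside the circle (puck 248,206; circle centre about 249,189, with the puck top shifted by parallax). Next I'll back away along the push line, then go up.

carry_out(
  xyz=[
    [-0.0012,-0.005,0],
    [-0.0036,-0.015,0],
    [-0.0048,-0.02,0],
    [0,0,0.03],
    [0,0,0.05],
    [0,0,0.05],
    [0,0,0.02],
    [0,0,0],
    [0,0,0],
  ],
  angular=[
    [0,0,0],
    [0,0,0],
    [0,0,0],
    [0,0,0],
    [0,0,0],
    [0,0,0],
    [0,0,0],
    [0,0,0],
    [0,0,0],
  ],
)

```text
time_s: 9.95
eef_pos: [0.6184, 0.1081, 0.1286]
eef_rot: [0.992, -0.126, -0.001, 0.0]
ft_force: [-1.0, -0.1, -1.6]
grip_width: 0.0206
```

```bash
python3 - <<'E'
from h import *
s=manip.state(); im=read_camera("wrist"); cv2.imwrite("pics/wrist7.png",im[:,:,::-1]);T=toolT(s)
sc=read_camera("scene"); cv2.imwrite("pics/scene7.png",cv2.resize(sc[150:290,170:350,::-1],None,fx=4,fy=4))
print(s["eef_pos"],s["ft_force"])
w=lambda u,v,z:ray("wrist",u,v,z,T)[:2]
g=cv2.cvtColor(im,cv2.COLOR_RGB2GRAY)
cs,_=cv2.findContours((g[:200]<70).astype(np.uint8),cv2.RETR_LIST,cv2.CHAIN_APPROX_NONE)
for c in cs:
    if cv2.contourArea(c)>300:
        (u,v),r=cv2.minEnclosingCircle(c);print(u,v,r,w(u,v,.004),w(u,v,.016))
E
```

```text
[0.61844087 0.10813931 0.12859352] [-1.00447825 -0.11051193 -1.5618867 ]
492.2463684082031 164.87681579589844 15.538857460021973 [0.82152272 0.07099921] [0.81316346 0.07552424]
57.0 164.0 41.77329635620117 [0.46461793 0.1640516 ] [0.47224618 0.16440836]
248.13636779785156 116.5 19.128740310668945 [0.63147302 0.16146083] [0.63162701 0.16193365]
488.5 94.5 16.985387802124023 [0.82183637 0.12990348] [0.81346306 0.1317899 ]
248.5 111.2699966430664 50.292476654052734 [0.63279703 0.1653944 ] [0.63289171 0.16569102]
247.46676635742188 111.6993637084961 51.99472427368164 [0.63190015 0.16527689] [0.63203501 0.16557876]
482.76416015625 14.235849380493164 18.771759033203125 [0.82109062 0.18985073] [0.81275072 0.18905183]
```

View pics/wrist7.png

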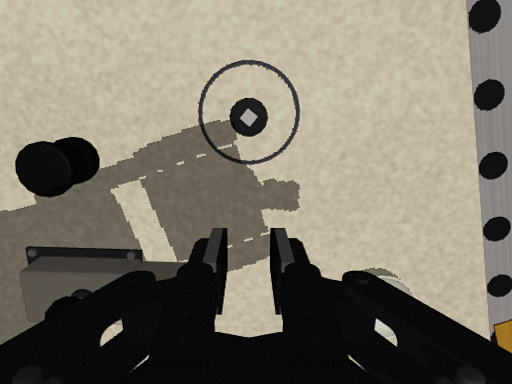

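View pics/scene7.png

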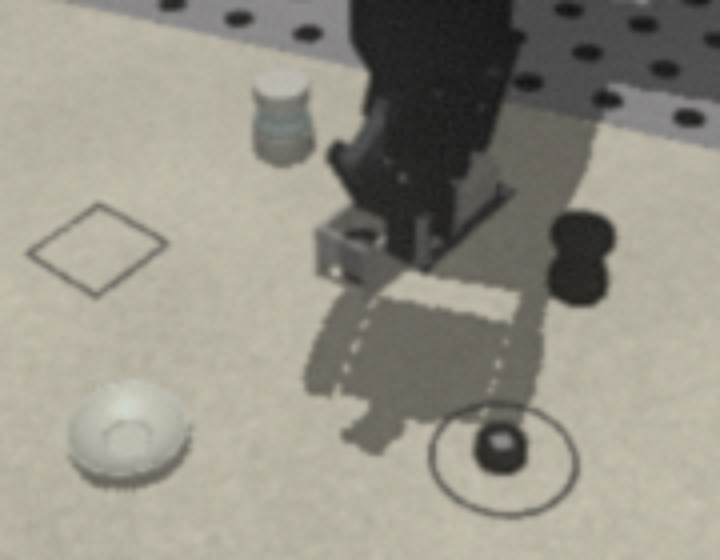

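The puck lies flat about 4 mm from the circle's centre, and the jar, loupe and dish are in the same pixels as before. The gripper is clear of everything.

```bash
python3 -c "
from station import job_done; print(job_done())"
```

```text
the job is handed in; nothing more can be done
None
```

I pressed the plunger to its stop once (TCP z 0.040, 47 N at the wrist) and let it come back up. One puck came out and the blade went back. I then pushed the puck about 155 mm with the part-open fingertips into the circle, backed off along the push line, lifted clear and handed the job in at about 10 s.

- **Puck in the circle:** in the last pictures it lies flat about 3.5 to 4 mm from the circle's centre (24.5 mm allowed). My circle fits from different views differed by about 2 mm, well inside that margin.
- **Plunger and spares:** after the press, the pictures showed the plunger up and a puck in the magazine. In the final views the gripper hid the plunger and most of the dispenser, so I did not see them again after the push.
- **Jar, loupe and dish:** by eye they had not moved between the first and last scene pictures.
- **Contact at the end:** the gripper was about 120 mm above the plate and touching nothing; the force reading was under 2 N, which is sensor noise.

No check failed. Handing in gave no verdict.

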